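Show the washed jar's base to the phone camera

ROBOT

A 6-joint arm with a two-finger parallel gripper is mounted at the origin on the work surface. World frame = base frame: x ahead of the robot, y to its left, z up, the work surface at z = 0. Lengths are in m, angles in rad, forces in N, time in s.
With the tool pointing down it reaches from about 0.425 to 0.95 m from the base axis. Payload 3.5 kg.
Tool frame: the origin (TCP) lies at the very end of the fingers, on their centre line; the grasp point (between the pads) lies 19 mm behind it; z points along the fingers, y is the line along which they close (so a half turn about z gives the same grasp; the last joint's range is limited). The gripper opens to 85 mm and grips with 20 to 120 N. Pads are 22 mm wide; open, the fingers measure 114 mm over their backs; the gripper's body (76 mm by 85 mm) begins 54 mm behind the grasp point. The pads swing forward as they close: fully open they stand 13 mm farther back than shut.
Start: joints at [0.961, 0.286, 1.577, -0, 1.279, -0.15], TCP at [0.3, 0.605, 0.231] pointing down, gripper open.
Joint ranges: [-2.77, 2.77], [-0.9, 2.22], [0.21, 2.48], [-1.53, 4.67], [0.24, 2.81], [-2.84, 2.84]. Speed limits (rad/s): [2.79, 2.79, 3.14, 3.14, 3.14, 3.14].

INTERFACE

Orientations are given as a unit quaternion [x, y, z, w].
In Python, from plant import ctrl, optics, sign_off gives the robot as it stands.
- The arm moves only by the shell command python3 -m creep 'ROWS' [FORCE]. ROWS is JSON, a list of rows, each an object of numbers: "x", "y", "z": the shift along the tool's x, y, z in mm; "rx", "ry", "rz": the turn, a rotation vector about the tool's x, y, z in degrees; "grip": the opening, from 0 (shut) to 1 (fully open). In form: [{"x": .., "y": .., "z": .., "rx": .., "ry": .., "rz": .., "grip": ..}, ...]. A call has exactly 10 rows; each row shifts and turns the commanded pose from where the row before left it, along the tool's axes as they then stand; what a row does not reach is not made up. A row lasts 1/12 s, in which the tool goes at most 41.7 mm and 7.16 degrees, less where a joint would pass 70% of its speed; a pose out of reach is approached as far as the arm can. A call with a gripper value outside its range is refused whole. The fingers move at their own pace and stop on an object; FORCE is the grip in N (left out, the last holds). Time passes only in rows, so rows that do not move let the fingers close, or fill a call up. It gives the time, the measured TCP pose, the force, the opening and the grip force at its end, in the units of the state.
- ctrl.get_state(): the state, without advancing time (a new reading comes with each control period).
- optics.read_camera(name): name is "side" or "top"; returns a dict with "color" (384x512x3 uint8, blue, green, red), "K" (3x3 intrinsics, pixels), "R" (3x3) and "t" (3): a world point X has camera coordinates R X + t. Camera axes: x right, y down, z forward; pixel columns grow to the right and rows downward; lengths in m; the calibration is good to about 2 mm. A picture is of the moment at which its call begins. There is no depth.
- sign_off(): hands the job in; it is judged then, once.
The state is a dict: "time": time; "qpos": joint angles; "dq": joint speeds; "joint_efforts": joint torques, N m; "eef_pos": TCP position; "tcp_rot": TCP orientation; "contact_force": force on the tool from outside, world axes, zero at the start; "wrist_torque": the same for the moment, N m; "opening": opening from 0.0 (shut) to 1.0 (fully open); "finger_force": force on a finger pad.
Only numpy, scipy, OpenCV 4.12 (cv2) and the standard library are available. Lean on these libraries where they do the work, as an engineer would, in place of code of your own. Each camera call takes 0.05 s, during which the arm holds its last target. There are 200 camera calls.

TASK

The cook is checking the washed jar, the one without a lid, for cracks and damp on her phone's screen. Take it out of the spice carousel and hold it up to the camera on the phone's back: the middle of the jar straight in front of the lens at lens height, about 15 cm from it, mouth uppermost, leaning about 35 degrees from upright so that its base swings directly towards the lens. Finish while still holding it there in the air, motionless; leave the five lidded jars in their pockets and the other things on the slab where they are, and do not touch the phone or its stand.

Things in the scene. Friction and masses are not known exactly. Their poses are not given: they have to be found in the camera images.
- open_jar: The jar without a lid: empty clear glass, round, 50 mm diameter with straight sides from 0 to 80 mm, then a 45 mm neck up to the open mouth at 92 mm; wall 3 mm, about 150 g. Origin at the centre of its underside, z along its axis from base to mouth; its yaw does not matter. It stands upright and loose in any one of the carousel's six pockets, its underside 30 mm above the slab.
- jar_middle (a point): The middle of the open jar: on its axis, 46 mm from its underside towards the mouth. Same axes as the jar.
- carousel: White carousel, 232 mm across; origin on its vertical axis at slab level. The deck, 30 mm up, turns with light friction. Six ring pockets 60 degrees apart (at first at yaw + k x 60), centres 82 mm from the axis, 57 mm inside, rims 14 mm above the deck. Central 20 mm post with a 32 mm knob, top 138 mm up. 31 mm lie free between neighbouring jars; most finger room is on the line from axis to jar.
- phone: Phone upright in a clamp on a weighted stand, fixed, not to be touched: 74 mm wide, 155 mm tall, 9 mm thick, from 87 to 242 mm above the slab; the stand's round foot is 96 mm across. Its back with the camera (round black 38 mm disc near the top, on the middle line) faces this entry's -x, the screen +x. Origin at slab level under the phone, z up.
- lens (a point): The centre of the phone's camera disc, 205 mm above the slab. Same axes as the phone: it looks level along its own -x, and y is sideways.
- shot (a point): The point in the air 150 mm straight in front of the lens, at lens height, where the middle of the jar belongs. Its z axis is the direction base-to-mouth that the jar should have: tilted 35 degrees from vertical away from the lens (so the base comes towards the lens); its y is the phone's y.
- lidded_jar1: One of the five lidded jars: the same glass with a red press-button lid, 52 mm diameter, in place of the open mouth; lid top 101 mm and button top 105 mm above the jar's underside, 170 g. Loose, upright in a pocket. Origin at the centre of its underside, z up. To stay in its pocket.
- lidded_jar2: One of the five lidded jars: the same glass with a red press-button lid, 52 mm diameter, in place of the open mouth; lid top 101 mm and button top 105 mm above the jar's underside, 170 g. Loose, upright in a pocket. Origin at the centre of its underside, z up. To stay in its pocket.
- lidded_jar3: One of the five lidded jars: the same glass with a red press-button lid, 52 mm diameter, in place of the open mouth; lid top 101 mm and button top 105 mm above the jar's underside, 170 g. Loose, upright in a pocket. Origin at the centre of its underside, z up. To stay in its pocket.
- lidded_jar4: One of the five lidded jars: the same glass with a red press-button lid, 52 mm diameter, in place of the open mouth; lid top 101 mm and button top 105 mm above the jar's underside, 170 g. Loose, upright in a pocket. Origin at the centre of its underside, z up. To stay in its pocket.
- lidded_jar5: One of the five lidded jars: the same glass with a red press-button lid, 52 mm diameter, in place of the open mouth; lid top 101 mm and button top 105 mm above the jar's underside, 170 g. Loose, upright in a pocket. Origin at the centre of its underside, z up. To stay in its pocket.
- masala_dabba: Bystander: round stainless masala dabba with a see-through lid and knob, 195 mm diameter, 80 mm tall. Origin at the centre of its underside.
- bowl: Bystander: white ceramic bowl, 150 mm across the rim, 62 mm tall. Origin at the centre of its underside.
- spatula: Bystander: wooden spatula lying flat, 300 mm long along its x, up to 60 mm wide, 10 mm thick; the blade is at +x. Origin on the slab below the middle of its length.
- loose_lid: Bystander: the open jar's red press-button lid lying on the slab, 52 mm diameter, 24 mm tall. Origin at the centre of its underside.
Things that resemble listed ones, but are neither listed nor needed, are in the scene too. Leave any black or purple look-alike of the open_jar alone. What is shaped like the lidded_jar4 but green is not meant.

How it is judged:
By the outcome, as a careful person would: the job done as asked, in the order asked, and still so for the second after the job is handed in, while the arm keeps its last pose, push and grip.
It also fails if it takes over 32 s, if anything falls off the work surface, if the arm or the gripper's body presses on something with over 40 N, if the wrist force passes 120 N, or if a joint passes its speed limit or range.

## Working session

There is one attempt and no reset: what is moved stays moved. The work goes in short steps, Python scripts to look and compute and a shell command to move; the robot and the scene stay as the last step left them, time stands still between calls to the robot, and variables do not carry over. Pictures are saved under pics/ and viewed, at most 10 in all, crops included, and the job is handed in when it is done.

```bash
ls; mkdir -p pics; python3 - <<'E'
from plant import ctrl, optics
import cv2
for n in("side","top"):
    c=optics.read_camera(n); cv2.imwrite(f"pics/{n}0.png",cv2.resize(c["color"],(800,600),interpolation=cv2.INTER_CUBIC))
    print(n,c["K"],c["R"],c["t"])
s=ctrl.get_state(); print(s)
E
```

```text
pics
side [[448.65575133   0.         256.53578107]
 [  0.         448.65575133 195.6335869 ]
 [  0.           0.           1.        ]] [[ 0.96056492 -0.27802306  0.00426627]
 [-0.19074361 -0.67002466 -0.71741469]
 [ 0.20231634  0.68830962 -0.69663331]] [-0.51091866  0.26948648  1.24653516]
top [[392.20182186   0.         259.60637798]
 [  0.         392.20182186 188.31743888]
 [  0.           0.           1.        ]] [[ 0.0011775  -0.99983264 -0.01825653]
 [-0.98198098  0.00229397 -0.18896587]
 [ 0.18897612  0.01815007 -0.98181393]] [0.07552801 0.57337466 1.15188693]
{'time': 0.1, 'qpos': array([ 9.60976903e-01,  2.87079678e-01,  1.57803637e+00,  9.64102097e-06,
        1.27859046e+00, -1.49979240e-01]), 'dq': array([ 7.31675337e-05, -1.70898470e-03, -2.99283819e-03,  1.88519659e-04,
       -1.64006217e-03, -4.15492209e-04]), 'joint_efforts': array([ 1.91919804e-03, -4.07296193e+01, -2.93699813e+01, -1.91319771e-05,
        3.41080333e-03, -2.10016111e-05]), 'eef_pos': array([0.29918375, 0.6044122 , 0.23008064]), 'tcp_rot': array([ 2.27900949e-01,  9.73683748e-01, -9.79857930e-04, -3.96222332e-04]), 'contact_force': array([-0.36019005, -0.62605392, -0.22754373]), 'wrist_torque': array([-0.02557193,  0.06591942,  0.00415841]), 'finger_force': 0.0, 'opening': 0.9980038966340564}
```

View pics/side0.png

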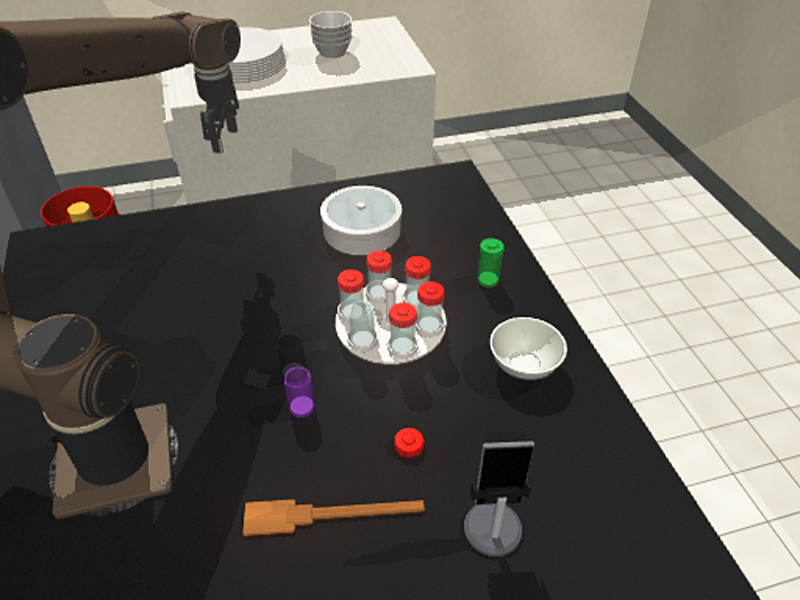

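View pics/top0.png

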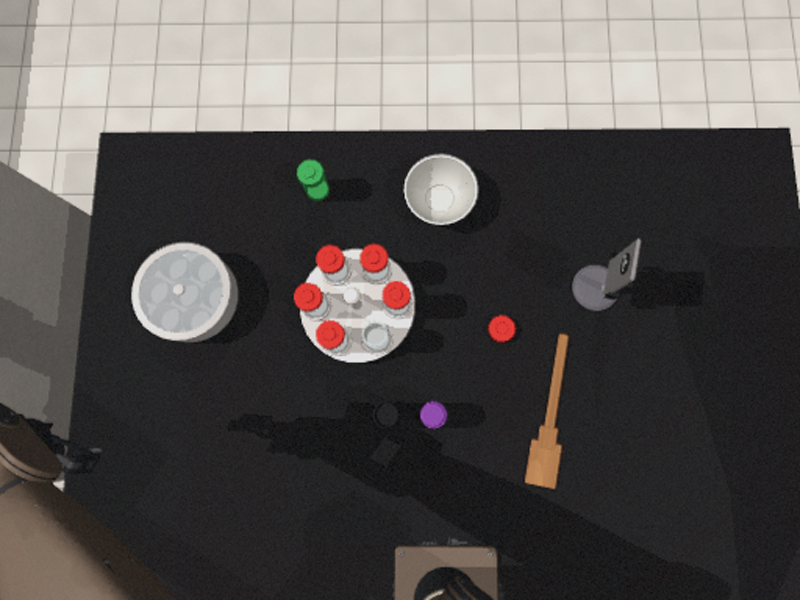

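The open jar is the lidless clear one at top (376,336) and side (362,325). The look-alikes are the black one at top (387,413) and the purple one at top (433,414). I'll confirm in enlarged crops, together with the phone.

```bash
cat > h.py <<'E'
import numpy as np, cv2
from plant import ctrl, optics
from scipy.spatial.transform import Rotation as Ro
def crop(c,u0,v0,w,h,s): return cv2.resize(c["color"][v0:v0+h,u0:u0+w],(w*s,h*s),interpolation=cv2.INTER_CUBIC)
def pix2z(c,u,v,z):
    d=c["R"].T@np.linalg.solve(c["K"],[u,v,1]); o=-c["R"].T@c["t"]; return o+d*(z-o[2])/d[2]
def proj(c,X):
    p=c["K"]@(c["R"]@np.asarray(X)+c["t"]); return p[:2]/p[2]
E
python3 - <<'E'
from h import *
t=optics.read_camera("top"); s=optics.read_camera("side")
# top carousel crop, top phone crop, side carousel, side phone: each 400x300 -> 800x600
T=np.vstack([np.hstack([crop(t,185,150,100,75,4),crop(t,350,140,100,75,4)]),np.hstack([crop(s,205,155,100,75,4),crop(s,285,275,100,75,4)])])
cv2.imwrite("pics/c1.png",T)
for c in(t,s): print(-c["R"].T@c["t"])
E
```

```text
[0.34527495 0.05329324 1.24066575]
[ 0.28997894 -0.81948673  1.0638912 ]
```

View pics/c1.png

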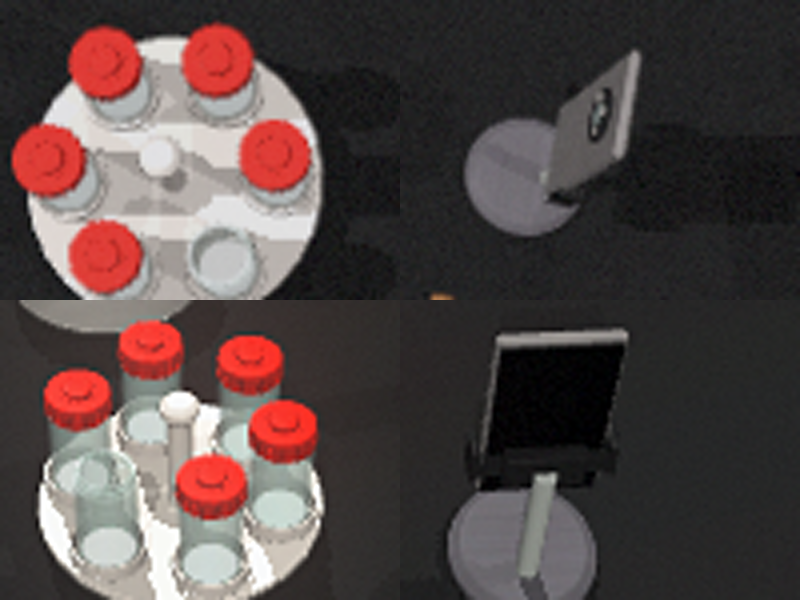

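The crops confirm it: the clear jar with an open mouth is at crop-top (222,262) and crop-side (106,473). The phone's back with the disc at crop (600,112) faces the top camera, and its screen faces the side camera. Next I fit the poses.

```bash
python3 - <<'E'
from h import *
from scipy.optimize import least_squares as LS
t=optics.read_camera("top"); s=optics.read_camera("side")
tc=lambda x,y:(185+x/4,150+y/4); tp=lambda x,y:(350+(x-400)/4,140+y/4)
sc=lambda x,y:(205+x/4,155+(y-300)/4); sp=lambda x,y:(285+(x-400)/4,275+(y-300)/4)
print("jar mouth top",pix2z(t,*tc(222,262),.122),"side",pix2z(s,*sc(106,473),.122),"base side",pix2z(s,*sc(110,548),.033))
B=[tc(105,57),tc(218,60),tc(45,157),tc(273,155),tc(103,255)]
P=np.array([pix2z(t,*b,.135)for b in B]);print(P)
print("knob",pix2z(t,*tc(158,155),.138))
Bs=[(78,385),(150,333),(250,348),(283,417),(211,469)]
print(np.array([pix2z(s,*sc(*b),.135)for b in Bs]))
obs=[(t,tp(600,112),(-.0045,0,.205)),(t,tp(634,52),(-.0045,.037,.242)),(t,tp(624,160),(-.0045,-.037,.242)),
(s,sp(497,347),(.0045,-.037,.242)),(s,sp(628,342),(.0045,.037,.242))]
def W(p,l): c,n=np.cos(p[2]),np.sin(p[2]);return np.array([p[0]+c*l[0]-n*l[1],p[1]+n*l[0]+c*l[1],l[2]])
for y0 in(-1.2,-1.9):
  r=LS(lambda p:np.concatenate([proj(c,W(p,l))-o for c,o,l in obs]),[.4,-.4,y0]);print(r.x,r.cost,r.fun.round(1))
p=r.x
print("lens",W(p,(-.0045,0,.205)),"shot",W(p,(-.1545,0,.205)))
print("disc direct",pix2z(t,*obs[0][1],.205),"foot",pix2z(t,*tp(523,178),.01),pix2z(s,*sp(521,545),.01))
for n,u,v,z in(("purple",433,414,.092),("black",387,413,.09),("lid",502,328,.02),("bowlrim",441,189,.06),("dabba",183,290,.08)): print(n,pix2z(t,u*.64,v*.64,z))
E
```

```text
jar mouth top [0.48129011 0.12871331 0.122     ] side [0.48828824 0.12087463 0.122     ] base side [0.48990551 0.12717067 0.033     ]
[[0.62979952 0.21467486 0.135     ]
 [0.62726309 0.13228105 0.135     ]
 [0.55578196 0.25614293 0.135     ]
 [0.55686734 0.09198745 0.135     ]
 [0.48479656 0.21254168 0.135     ]]
knob [0.5564842  0.17436818 0.138     ]
[[0.48800462 0.20867061 0.135     ]
 [0.55790019 0.25397615 0.135     ]
 [0.62965624 0.21436895 0.135     ]
 [0.63002793 0.13016043 0.135     ]
 [0.5612955  0.09072157 0.135     ]]
[ 0.59561818 -0.31554199 -1.76240617] 3.967987158124661 [ 1.8  1.1 -0.1 -0.7 -1.1 -0.6 -0.5  0.4  0.2 -0.8]
[ 0.59561818 -0.31554199 -1.7624062 ] 3.967987158124701 [ 1.8  1.1 -0.1 -0.7 -1.1 -0.6 -0.5  0.4  0.2 -0.8]
lens [ 0.59647516 -0.31112434  0.205     ] shot [ 0.62504109 -0.1638695   0.205     ]
disc direct [ 0.59956393 -0.30641218  0.205     ] foot [ 0.59362447 -0.3096849   0.01      ] [ 0.59694856 -0.31375133  0.01      ]
purple [0.34204577 0.0239458  0.092     ]
black [0.34374635 0.10868366 0.09      ]
lid [ 0.51096766 -0.11715093  0.02      ]
bowlrim [0.78962206 0.00367302 0.06      ]
dabba [0.57809666 0.50781433 0.08      ]
```

```bash
cat >> h.py <<'E'
def todo(pos,R,s=None):
    "shift (mm, tool axes) to be done first, then rotvec deg"
    s=s or ctrl.get_state(); R0=Ro.from_quat(s["tcp_rot"])
    return (R0.inv().apply(np.array(pos)-s["eef_pos"])*1e3).round(1), (R0.inv()*R).as_rotvec(degrees=True).round(2)
def frame(z,y):
    z=np.array(z)/np.linalg.norm(z); y=np.array(y)-np.dot(y,z)*z; y/=np.linalg.norm(y)
    return Ro.from_matrix(np.c_[np.cross(y,z),y,z])
def down(deg): a=np.radians(deg); return frame([0,0,-1],[np.cos(a),np.sin(a),0])
E
python3 -m creep '[{"rz":6.7,"grip":1},{"rz":6.7,"grip":1},{"rz":6.7,"grip":1},{"rz":6.7,"grip":1},{"rz":6.5,"grip":1},{"grip":1},{"grip":1},{"grip":1},{"grip":1},{"grip":1}]' 
python3 -c "
from h import *
print(todo([.485,.131,.2],down(30.5)))"
```

```text
(array([-376.6, -342.1,   31.1]), array([-5.000e-02,  1.000e-02,  3.316e+01]))$[0]: bad value
```

```bash

python3 -m creep '[{"x":0,"y":0,"z":0,"rx":0,"ry":0,"rz":6.7,"grip":1},{"x":0,"y":0,"z":0,"rx":0,"ry":0,"rz":6.7,"grip":1},{"x":0,"y":0,"z":0,"rx":0,"ry":0,"rz":6.7,"grip":1},{"x":0,"y":0,"z":0,"rx":0,"ry":0,"rz":6.7,"grip":1},{"x":0,"y":0,"z":0,"rx":0,"ry":0,"rz":6.5,"grip":1},{"x":0,"y":0,"z":0,"rx":0,"ry":0,"rz":0,"grip":1},{"x":0,"y":0,"z":0,"rx":0,"ry":0,"rz":0,"grip":1},{"x":0,"y":0,"z":0,"rx":0,"ry":0,"rz":0,"grip":1},{"x":0,"y":0,"z":0,"rx":0,"ry":0,"rz":0,"grip":1},{"x":0,"y":0,"z":0,"rx":0,"ry":0,"rz":0,"grip":1}]' 
python3 -c "
from h import *
print(todo([.485,.131,.2],down(30.5)))"
```

```text
time: 1.13
eef_pos: [0.2995, 0.6049, 0.2313]
tcp_rot: [0.497, 0.868, -0.0, 0.0]
contact_force: [0.1, -0.3, 0.2]
opening: 1.0
finger_force: 0.0
(array([-502.6,  -80. ,   31.3]), array([-0.  ,  0.  , -0.08]))
```

```bash

python3 -m creep '[{"x":-20,"y":-3,"z":0,"rx":0,"ry":0,"rz":0,"grip":1},{"x":-36,"y":-6,"z":0,"rx":0,"ry":0,"rz":0,"grip":1},{"x":-36,"y":-6,"z":0,"rx":0,"ry":0,"rz":0,"grip":1},{"x":-36,"y":-6,"z":0,"rx":0,"ry":0,"rz":0,"grip":1},{"x":-36,"y":-6,"z":0,"rx":0,"ry":0,"rz":0,"grip":1},{"x":-36,"y":-6,"z":0,"rx":0,"ry":0,"rz":0,"grip":1},{"x":-36,"y":-6,"z":0,"rx":0,"ry":0,"rz":0,"grip":1},{"x":-36,"y":-6,"z":0,"rx":0,"ry":0,"rz":0,"grip":1},{"x":-36,"y":-6,"z":0,"rx":0,"ry":0,"rz":0,"grip":1},{"x":-36,"y":-6,"z":0,"rx":0,"ry":0,"rz":0,"grip":1}]' 
python3 -m creep '[{"x":-36,"y":-6,"z":0,"rx":0,"ry":0,"rz":0,"grip":1},{"x":-36,"y":-6,"z":0,"rx":0,"ry":0,"rz":0,"grip":1},{"x":-36,"y":-6,"z":0,"rx":0,"ry":0,"rz":0,"grip":1},{"x":-30,"y":-4,"z":0,"rx":0,"ry":0,"rz":0,"grip":1},{"x":-20,"y":-1,"z":10,"rx":0,"ry":0,"rz":0,"grip":1},{"x":0,"y":0,"z":10,"rx":0,"ry":0,"rz":0,"grip":1},{"x":0,"y":0,"z":10,"rx":0,"ry":0,"rz":0,"grip":1},{"x":0,"y":0,"z":0,"rx":0,"ry":0,"rz":0,"grip":1},{"x":0,"y":0,"z":0,"rx":0,"ry":0,"rz":0,"grip":1},{"x":0,"y":0,"z":0,"rx":0,"ry":0,"rz":0,"grip":1}]' 
python3 - <<'E'
from h import *
print(todo([.485,.131,.072],down(30.5)),ctrl.get_state()["qpos"])
t=optics.read_camera("top"); s=optics.read_camera("side")
T=np.vstack([np.hstack([crop(t,195,160,100,75,4),crop(t,365,145,50,38,8)[:300]]),np.hstack([crop(s,205,155,100,75,4),crop(s,295,275,50,38,8)[:300]])])
cv2.imwrite("pics/c2.png",T)
E
```

```text
time: 1.97
eef_pos: [0.4244, 0.2777, 0.2316]
tcp_rot: [0.497, 0.868, 0.0, 0.0]
contact_force: [1.5, 0.7, -0.4]
opening: 1.004
finger_force: 0.0
time: 2.8
eef_pos: [0.4838, 0.1324, 0.2014]
tcp_rot: [0.496, 0.868, 0.0, -0.0]
contact_force: [0.4, -0.3, 0.2]
opening: 1.001
finger_force: 0.0
(array([ -1.8,   0.3, 129.4]), array([-0.  , -0.01, -0.03])) [ 6.44173926e-02 -7.39076212e-02  2.02452213e+00  1.87049564e-04
  1.19108643e+00 -4.67389614e-01]
```

View pics/c2.png

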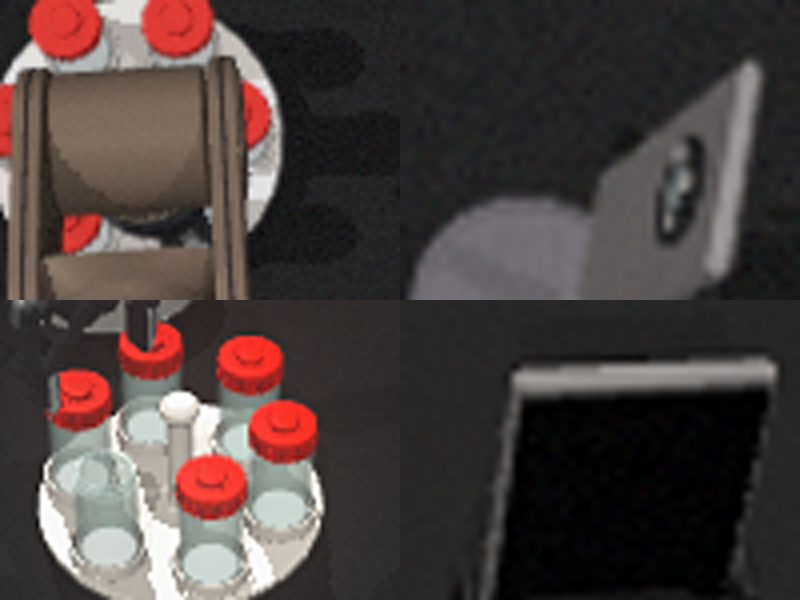

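Gripper is above the carousel; jar unmoved at side crop (106,473). Phone disc at crop (680,189), its top edge from (742,66) to (706,275), screen top corners at (518,390) and (768,385). Refit with these.

```bash
python3 - <<'E'
from h import *
from scipy.optimize import least_squares as LS
t=optics.read_camera("top"); s=optics.read_camera("side")
m=lambda x,y,u0,v0,k:np.array((u0+(x+.5)/k-.5,v0+(y+.5)/k-.5))
tp=lambda x,y:m(x-400,y,365,145,8); sp=lambda x,y:m(x-400,y-300,295,275,8)
tc=lambda x,y:m(x,y,185,150,4); sc=lambda x,y:m(x,y-300,205,155,4)
obs=[(t,tp(680,189),(-.0045,0,.205)),(t,tp(742,66),(-.0045,.037,.242)),(t,tp(706,275),(-.0045,-.037,.242)),(t,tp(763,68),(.0045,.037,.242)),(t,tp(732,276),(.0045,-.037,.242)),
(s,sp(518,390),(.0045,-.037,.242)),(s,sp(768,385),(.0045,.037,.242)),(s,sp(515,368),(-.0045,-.037,.242)),(s,sp(777,360),(-.0045,.037,.242))]
def W(p,l): c,n=np.cos(p[2]),np.sin(p[2]);return np.array([p[0]+c*l[0]-n*l[1],p[1]+n*l[0]+c*l[1],l[2]])
r=LS(lambda p:np.concatenate([proj(c,W(p,l))-o for c,o,l in obs]),[.6,-.3,-1.76],loss="soft_l1");p=r.x
print(p,r.fun.round(1),W(p,(-.0045,0,.205)),W(p,(-.1545,0,.205)))
# carousel: centre, yaw ; buttons at z .135 for k=0..5, open jar k=3 mouth
B=[(218,60,5),(105,57,0+6),(45,157,1),(103,255,2),(273,155,4)]
# angle of pocket k = yaw+60k ; k=0 ->30deg,1->90,2->150,3->210 open,4->270,5->330
S=[(78,385,2),(150,333,1),(250,348,0),(283,417,5),(211,469,4)]
O=[(t,tc(a,b),k%6,.135) for a,b,k in B]+[(s,sc(a,b),k,.135) for a,b,k in S]+[(t,tc(158,155),-1,.138)]
def C(q,k,z):
    a=q[2]+k*np.pi/3; return (q[0]+(k>=0)*.082*np.cos(a),q[1]+(k>=0)*.082*np.sin(a),z)
r=LS(lambda q:np.concatenate([proj(c,C(q,k,z))-o for c,o,k,z in O]),[.558,.173,.52],loss="soft_l1");q=r.x
print(q,r.fun.round(1),C(q,3,.03))
print("jar",pix2z(t,*tc(222,262),.122),pix2z(s,*sc(106,473),.122),pix2z(s,*sc(110,548),.033))
E
```

```text
[ 0.59668164 -0.3126791  -1.80424134] [ 1.2  0.5  0.5 -0.9  0.3 -0.1  1.3 -0.4  0.5  0.5 -0.8 -0.4  1.6 -1.1
 -0.9 -1.1 -0.3 -1.4] [ 0.59772262 -0.30830116  0.205     ] [ 0.63242219 -0.16236987  0.205     ]
[0.55818191 0.17413961 0.53444365] [-0.2 -0.4 -0.1  0.7  0.4 -0.1 -0.2 -0.3  0.3 -0.4 -0.4 -0.7  0.  -0.
 -0.   0.1 -0.1 -0.4 -0.5  0.2  0.5 -0.2] (np.float64(0.48761663369219405), np.float64(0.13237190017098532), 0.03)
jar [0.48237282 0.12980194 0.122     ] [0.48759178 0.12274038 0.122     ] [0.48916054 0.12906156 0.033     ]
```

```bash

python3 -m creep '[{"x":-2,"y":1,"z":10,"rx":0,"ry":0,"rz":0,"grip":1},{"x":0,"y":0,"z":20,"rx":0,"ry":0,"rz":0,"grip":1},{"x":0,"y":0,"z":20,"rx":0,"ry":0,"rz":0,"grip":1},{"x":0,"y":0,"z":20,"rx":0,"ry":0,"rz":0,"grip":1},{"x":0,"y":0,"z":20,"rx":0,"ry":0,"rz":0,"grip":1},{"x":0,"y":0,"z":20,"rx":0,"ry":0,"rz":0,"grip":1},{"x":0,"y":0,"z":14,"rx":0,"ry":0,"rz":0,"grip":1},{"x":0,"y":0,"z":5,"rx":0,"ry":0,"rz":0,"grip":1},{"x":0,"y":0,"z":0,"rx":0,"ry":0,"rz":0,"grip":1},{"x":0,"y":0,"z":0,"rx":0,"ry":0,"rz":0,"grip":1}]' 
python3 - <<'E'
from h import *
print(todo([.486,.131,.072],down(30.5)))
s=optics.read_camera("side")
cv2.imwrite("pics/c3.png",crop(s,195,130,120,90,6))
E
```

```text
time: 3.83
eef_pos: [0.4856, 0.1294, 0.075]
tcp_rot: [0.496, 0.868, -0.001, -0.001]
contact_force: [-18.5, -8.0, 21.7]
opening: 1.0
finger_force: 14.5
(array([1.2, 1.2, 3. ]), array([-0.18,  0.02, -0.03]))
```

View pics/c3.png

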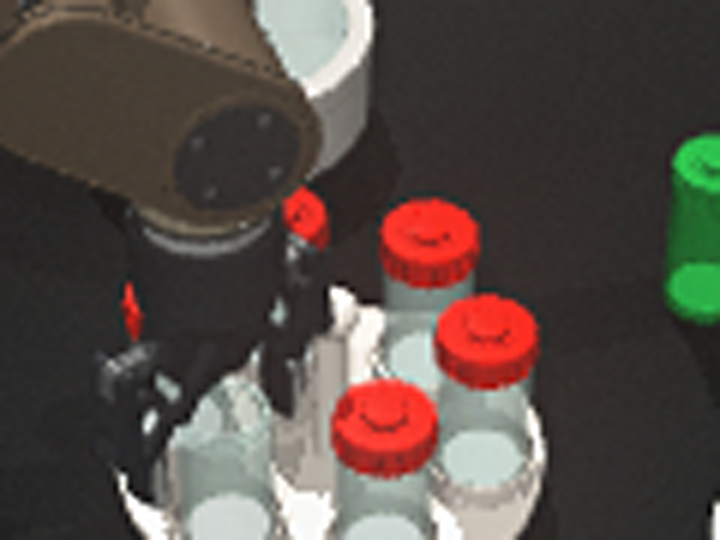

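The jar stands between the fingers (crop ~(225,450)), but the inner finger's knuckle is pressing on the knob at (340,300). I'll back up, narrow the opening, then descend again.

```bash

python3 -m creep '[{"x":0,"y":0,"z":-10,"rx":0,"ry":0,"rz":0,"grip":1},{"x":0,"y":0,"z":-15,"rx":0,"ry":0,"rz":0,"grip":1},{"x":0,"y":0,"z":-5,"rx":0,"ry":0,"rz":0,"grip":0.78},{"x":0,"y":0,"z":0,"rx":0,"ry":0,"rz":0,"grip":0.78},{"x":0,"y":0,"z":0,"rx":0,"ry":0,"rz":0,"grip":0.78},{"x":0,"y":0,"z":0,"rx":0,"ry":0,"rz":0,"grip":0.78},{"x":0,"y":0,"z":0,"rx":0,"ry":0,"rz":0,"grip":0.78},{"x":0,"y":0,"z":0,"rx":0,"ry":0,"rz":0,"grip":0.78},{"x":0,"y":0,"z":0,"rx":0,"ry":0,"rz":0,"grip":0.78},{"x":0,"y":0,"z":0,"rx":0,"ry":0,"rz":0,"grip":0.78}]' 
python3 -c "
from h import *
print(todo([.486,.131,.072],down(30.5)))"
```

```text
time: 4.72
eef_pos: [0.4858, 0.1301, 0.1019]
tcp_rot: [0.497, 0.868, -0.0, -0.0]
contact_force: [0.5, -0.2, 0.1]
opening: 0.783
finger_force: 0.0
(array([ 0.7,  0.6, 29.9]), array([-0.04, -0.02, -0.14]))
```

```bash

python3 -m creep '[{"x":0,"y":0,"z":5,"rx":0,"ry":0,"rz":0,"grip":0.78},{"x":0,"y":0,"z":6,"rx":0,"ry":0,"rz":0,"grip":0.78},{"x":0,"y":0,"z":6,"rx":0,"ry":0,"rz":0,"grip":0.78},{"x":0,"y":0,"z":5,"rx":0,"ry":0,"rz":0,"grip":0.78},{"x":0,"y":0,"z":4,"rx":0,"ry":0,"rz":0,"grip":0.78},{"x":0,"y":0,"z":0,"rx":0,"ry":0,"rz":0,"grip":0.78},{"x":0,"y":0,"z":0,"rx":0,"ry":0,"rz":0,"grip":0.78},{"x":0,"y":0,"z":0,"rx":0,"ry":0,"rz":0,"grip":0.78},{"x":0,"y":0,"z":0,"rx":0,"ry":0,"rz":0,"grip":0.78},{"x":0,"y":0,"z":0,"rx":0,"ry":0,"rz":0,"grip":0.78}]'
```

```text
time: 5.55
eef_pos: [0.4864, 0.1301, 0.0767]
tcp_rot: [0.497, 0.868, 0.0, 0.0]
contact_force: [0.2, -0.5, -0.1]
opening: 0.781
finger_force: 0.0
```

Clear of contact. Close on the jar.

```bash

python3 -m creep '[{"x":0,"y":0,"z":0,"rx":0,"ry":0,"rz":0,"grip":0.7},{"x":0,"y":0,"z":0,"rx":0,"ry":0,"rz":0,"grip":0.65},{"x":0,"y":0,"z":0,"rx":0,"ry":0,"rz":0,"grip":0.6},{"x":0,"y":0,"z":0,"rx":0,"ry":0,"rz":0,"grip":0.5},{"x":0,"y":0,"z":0,"rx":0,"ry":0,"rz":0,"grip":0.4},{"x":0,"y":0,"z":0,"rx":0,"ry":0,"rz":0,"grip":0.3},{"x":0,"y":0,"z":0,"rx":0,"ry":0,"rz":0,"grip":0.3},{"x":0,"y":0,"z":0,"rx":0,"ry":0,"rz":0,"grip":0.3},{"x":0,"y":0,"z":0,"rx":0,"ry":0,"rz":0,"grip":0.3},{"x":0,"y":0,"z":0,"rx":0,"ry":0,"rz":0,"grip":0.3}]' 45
```

```text
time: 6.38
eef_pos: [0.4866, 0.1301, 0.0769]
tcp_rot: [0.497, 0.868, 0.0, 0.001]
contact_force: [0.1, 0.9, 4.7]
opening: 0.525
finger_force: 46.6
```

```bash

python3 -m creep '[{"x":0,"y":0,"z":-3,"rx":0,"ry":0,"rz":0,"grip":0.3},{"x":0,"y":0,"z":-6,"rx":0,"ry":0,"rz":0,"grip":0.3},{"x":0,"y":0,"z":-10,"rx":0,"ry":0,"rz":0,"grip":0.3},{"x":0,"y":0,"z":-15,"rx":0,"ry":0,"rz":0,"grip":0.3},{"x":0,"y":0,"z":-20,"rx":0,"ry":0,"rz":0,"grip":0.3},{"x":0,"y":0,"z":-25,"rx":0,"ry":0,"rz":0,"grip":0.3},{"x":0,"y":0,"z":-25,"rx":0,"ry":0,"rz":0,"grip":0.3},{"x":0,"y":0,"z":-25,"rx":0,"ry":0,"rz":0,"grip":0.3},{"x":0,"y":0,"z":-20,"rx":0,"ry":0,"rz":0,"grip":0.3},{"x":0,"y":0,"z":-10,"rx":0,"ry":0,"rz":0,"grip":0.3}]' 
python3 - <<'E'
from h import *
s=optics.read_camera("side"); S=ctrl.get_state(); print(S["eef_pos"],S["opening"],S["finger_force"],S["qpos"])
cv2.imwrite("pics/c4.png",crop(s,195,110,120,100,6))
u=proj(s,S["eef_pos"]); print((u-[195,110]+.5)*6-.5)
for psi in(-101,-103.4):
  d=np.array([np.cos(np.radians(psi)),np.sin(np.radians(psi)),0]); m=np.array([0,0,np.cos(np.radians(35))])-np.sin(np.radians(35))*d
  # tilt with minimal rotation, and options of closing direction
  R0=Ro.from_quat(S["tcp_rot"]); rv=np.cross([0,0,1],m); rv*=np.radians(35)/np.linalg.norm(rv)
  print(psi,m,R0.inv().apply(np.degrees(rv)))
E
```

```text
time: 7.22
eef_pos: [0.4869, 0.1302, 0.239]
tcp_rot: [0.497, 0.868, 0.001, 0.002]
contact_force: [0.5, 0.1, -1.2]
opening: 0.526
finger_force: 46.4
[0.48755589 0.13023011 0.2399364 ] 0.5284436179644952 46.43613925203681 [ 5.97211884e-02 -1.06473057e-01  1.98225692e+00 -9.15239686e-06
  1.25921297e+00 -4.70222731e-01]
[206.56118398 340.25416214]
-101 [0.10944354 0.56303822 0.81915204] [ 23.12894647 -26.2678856   -0.22365362]
-103.4 [0.13292514 0.55796132 0.81915204] [ 24.20867444 -25.27629746  -0.22106214]
```

View pics/c4.png

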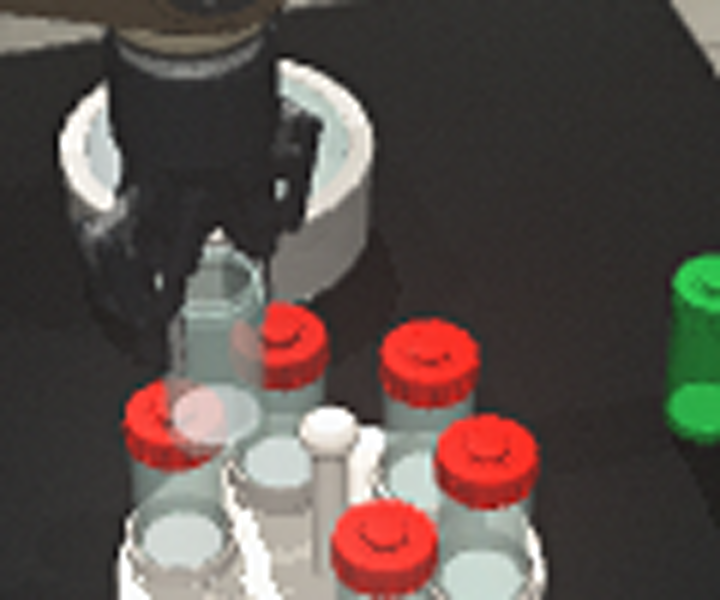

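The jar hangs upright between the pads (base centre at crop (216,415)), and the lidded jars are still in their pockets. Check where the jar sits in the grip and refine the phone yaw per camera.

```bash
python3 - <<'E'
from h import *
from scipy.optimize import least_squares as LS
t=optics.read_camera("top"); s=optics.read_camera("side"); S=ctrl.get_state()
m=lambda x,y,u0,v0,k:np.array((u0+(x+.5)/k-.5,v0+(y+.5)/k-.5))
tp=lambda x,y:m(x-400,y,365,145,8); sp=lambda x,y:m(x-400,y-300,295,275,8)
for c,a,b in((t,tp(742,66),tp(706,275)),(t,tp(763,68),tp(732,276)),(s,sp(768,385),sp(518,390)),(s,sp(777,360),sp(515,368))):
    A,B=pix2z(c,*a,.242),pix2z(c,*b,.242); d=A-B; print(A,B,"mid",(A+B)/2,"len",np.linalg.norm(d),"yaw",np.degrees(np.arctan2(d[1],d[0]))-90)
e=S["eef_pos"]
for dz in(.042,.047,.052): print(dz,(proj(s,e-[0,0,dz-.003])-[195,110]+.5)*6-.5)
E
```

```text
[ 0.63134856 -0.31530478  0.242     ] [ 0.56134778 -0.2988697   0.242     ] mid [ 0.59634817 -0.30708724  0.242     ] len 0.07190424831396278 yaw -103.21283747699724
[ 0.630642   -0.32208793  0.242     ] [ 0.56099367 -0.30720045  0.242     ] mid [ 0.59581783 -0.31464419  0.242     ] len 0.07122168186623876 yaw -102.06552306416737
[ 0.62709047 -0.32725381  0.242     ] [ 0.5608728 -0.3099861  0.242    ] mid [ 0.59398163 -0.31861995  0.242     ] len 0.06843211900144627 yaw -104.61563987351568
[ 0.63279737 -0.32038635  0.242     ] [ 0.56265677 -0.30304177  0.242     ] mid [ 0.59772707 -0.31171406  0.242     ] len 0.07225329709868909 yaw -103.88963387345952
0.042 [206.87638222 409.62817502]
0.047 [207.27359531 417.3364438 ]
0.052 [207.66868701 425.00354512]
```

```bash
python3 - <<'E'
from h import *
S=ctrl.get_state(); R0=Ro.from_quat(S["tcp_rot"])
a=np.radians(-103.3);d=np.array([np.cos(a),np.sin(a),0]); m=np.array([0,0,np.cos(np.radians(35))])-np.sin(np.radians(35))*d
z0=R0.apply([0,0,1]); rv=np.cross(z0,-m); rv*=np.arccos(z0@-m)/np.linalg.norm(rv); R1=Ro.from_rotvec(rv)*R0
np.save("R1.npy",R1.as_quat())
print(todo([.632,-.163,.205],R1))
E
```

```text
(array([-326.7,  -22.1,   30.7]), array([ 24.19, -25.31,  -0.  ]))
```

```bash

python3 -m creep '[{"x":-10,"y":-1,"z":0,"rx":0,"ry":0,"rz":0,"grip":0.3},{"x":-25,"y":-2,"z":0,"rx":0,"ry":0,"rz":0,"grip":0.3},{"x":-35,"y":-2,"z":0,"rx":0,"ry":0,"rz":0,"grip":0.3},{"x":-38,"y":-3,"z":0,"rx":0,"ry":0,"rz":0,"grip":0.3},{"x":-38,"y":-3,"z":0,"rx":0,"ry":0,"rz":0,"grip":0.3},{"x":-38,"y":-3,"z":0,"rx":0,"ry":0,"rz":0,"grip":0.3},{"x":-38,"y":-3,"z":0,"rx":0,"ry":0,"rz":0,"grip":0.3},{"x":-38,"y":-2,"z":0,"rx":0,"ry":0,"rz":0,"grip":0.3},{"x":-30,"y":-2,"z":5,"rx":0,"ry":0,"rz":0,"grip":0.3},{"x":-20,"y":-1,"z":10,"rx":0,"ry":0,"rz":0,"grip":0.3}]' 
python3 -m creep '[{"x":-10,"y":0,"z":8,"rx":0,"ry":0,"rz":0,"grip":0.3},{"x":-6,"y":0,"z":7,"rx":0,"ry":0,"rz":0,"grip":0.3},{"x":0,"y":0,"z":0,"rx":2,"ry":-2.1,"rz":0,"grip":0.3},{"x":0,"y":0,"z":0,"rx":4,"ry":-4.2,"rz":0,"grip":0.3},{"x":0,"y":0,"z":0,"rx":4,"ry":-4.2,"rz":0,"grip":0.3},{"x":0,"y":0,"z":0,"rx":4,"ry":-4.2,"rz":0,"grip":0.3},{"x":0,"y":0,"z":0,"rx":4,"ry":-4.2,"rz":0,"grip":0.3},{"x":0,"y":0,"z":0,"rx":4,"ry":-4.2,"rz":0,"grip":0.3},{"x":0,"y":0,"z":0,"rx":2.2,"ry":-2.2,"rz":0,"grip":0.3},{"x":0,"y":0,"z":0,"rx":0,"ry":0,"rz":0,"grip":0.3}]' 
python3 - <<'E'
from h import *
R1=Ro.from_quat(np.load("R1.npy")); S=ctrl.get_state()
print(todo([.632,-.163,.205],R1),S["qpos"])
t=optics.read_camera("top"); s=optics.read_camera("side")
cv2.imwrite("pics/c5.png",np.hstack([crop(t,290,110,130,110,3),crop(s,250,180,130,110,3)]))
z=R1.apply([0,0,1])
for c,o in((t,(290,110)),(s,(250,180))):
  for k in(-.046,0,.046): print((proj(c,S["eef_pos"]+z*k)-o)*3+1)
E
```

```text
time: 8.2
eef_pos: [0.6243, -0.1526, 0.2188]
tcp_rot: [0.498, 0.867, -0.001, -0.0]
contact_force: [-0.7, -0.0, -0.3]
opening: 0.525
finger_force: 46.4
time: 9.03
eef_pos: [0.6306, -0.159, 0.2017]
tcp_rot: [0.472, 0.829, -0.289, 0.083]
contact_force: [-0.3, 0.2, -1.7]
opening: 0.526
finger_force: 46.4
(array([-5.1, -1.7, -0.7]), array([-0.15, -0.14,  0.4 ])) [-0.1824965   0.32928754  1.66415575 -0.64566077  1.25901752 -0.47845623]
[143.10446776 125.29422291]
[164.36613242 143.27018041]
[184.26683795 160.0954969 ]
[187.73618708 126.99893985]
[188.01776418 180.83150684]
[188.2956842 233.9649046]
```

View pics/c5.png

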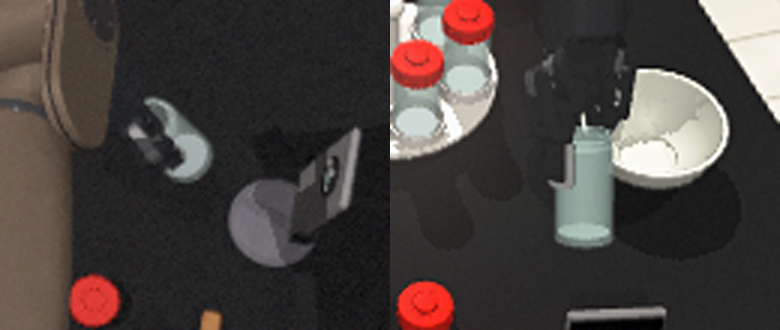

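The jar is held in front of the lens, but in the side view its mouth (stitched (594,130)) lies right of the expected line, so it seems slightly turned or offset in the pads. I'll settle, then measure enlarged.

```bash

python3 -m creep '[{"x":-2,"y":-1,"z":-1,"rx":0,"ry":0,"rz":0,"grip":0.3},{"x":-2,"y":0,"z":0,"rx":0,"ry":0,"rz":0,"grip":0.3},{"x":0,"y":0,"z":0,"rx":0,"ry":0,"rz":0,"grip":0.3},{"x":0,"y":0,"z":0,"rx":0,"ry":0,"rz":0,"grip":0.3},{"x":0,"y":0,"z":0,"rx":0,"ry":0,"rz":0,"grip":0.3},{"x":0,"y":0,"z":0,"rx":0,"ry":0,"rz":0,"grip":0.3},{"x":0,"y":0,"z":0,"rx":0,"ry":0,"rz":0,"grip":0.3},{"x":0,"y":0,"z":0,"rx":0,"ry":0,"rz":0,"grip":0.3},{"x":0,"y":0,"z":0,"rx":0,"ry":0,"rz":0,"grip":0.3},{"x":0,"y":0,"z":0,"rx":0,"ry":0,"rz":0,"grip":0.3}]' 
python3 - <<'E'
from h import *
R1=Ro.from_quat(np.load("R1.npy")); S=ctrl.get_state()
print(todo([.632,-.163,.205],R1))
t=optics.read_camera("top"); s=optics.read_camera("side")
cv2.imwrite("pics/c6.png",np.hstack([crop(t,322,133,50,50,8),crop(s,300,215,40,50,8)]))
R=Ro.from_quat(S["tcp_rot"])
for c,o in((t,(322,133)),(s,(300,215))):
  for k in(-.046,0,.046): print((proj(c,S["eef_pos"]+R.apply([0,0,k]))-o+.5)*8-.5)
E
```

```text
time: 9.97
eef_pos: [0.6332, -0.165, 0.2082]
tcp_rot: [0.474, 0.827, -0.288, 0.085]
contact_force: [0.3, -0.1, -0.4]
opening: 0.527
finger_force: 46.5
(array([3.5, 1. , 1.6]), array([-0.04, -0.03,  0.01]))
[148.27649187 137.32732626]
[204.5636373  186.08826289]
[257.22938681 231.71202398]
[118.77023453  57.5501966 ]
[119.29738021 202.17541668]
[119.81763741 344.91074758]
```

View pics/c6.png

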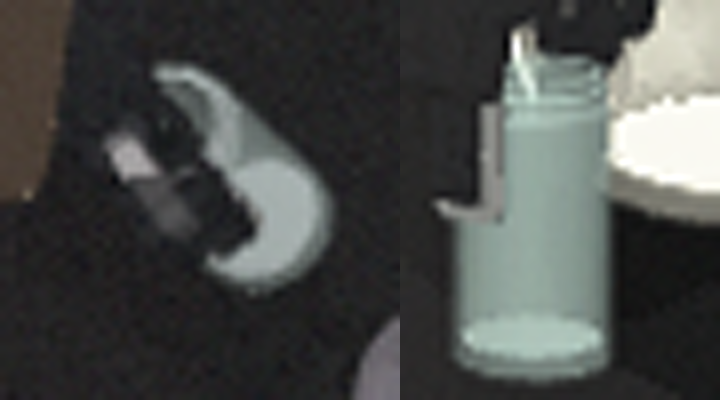

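No relative tilt: the side edges are parallel to the projected axis, and the base centre is at crop (533,355) against an expected 520. The jar sits about 3–4 mm off the TCP, so I'll shift the TCP to compensate.

```bash
python3 -c "
from h import *
print(todo([.6287,-.161,.206],Ro.from_quat(np.load('R1.npy'))))"
```

```text
(array([ 6.3, -1.4,  0.1]), array([-0.04, -0.03,  0.01]))
```

```bash

python3 -m creep '[{"x":2,"y":-1,"z":0,"rx":0,"ry":0,"rz":0,"grip":0.3},{"x":2,"y":0,"z":0,"rx":0,"ry":0,"rz":0,"grip":0.3},{"x":2,"y":0,"z":0,"rx":0,"ry":0,"rz":0,"grip":0.3},{"x":0,"y":0,"z":0,"rx":0,"ry":0,"rz":0,"grip":0.3},{"x":0,"y":0,"z":0,"rx":0,"ry":0,"rz":0,"grip":0.3},{"x":0,"y":0,"z":0,"rx":0,"ry":0,"rz":0,"grip":0.3},{"x":0,"y":0,"z":0,"rx":0,"ry":0,"rz":0,"grip":0.3},{"x":0,"y":0,"z":0,"rx":0,"ry":0,"rz":0,"grip":0.3},{"x":0,"y":0,"z":0,"rx":0,"ry":0,"rz":0,"grip":0.3},{"x":0,"y":0,"z":0,"rx":0,"ry":0,"rz":0,"grip":0.3}]' 
python3 - <<'E'
from h import *
S=ctrl.get_state()
print(todo([.6287,-.161,.206],Ro.from_quat(np.load("R1.npy"))),S["dq"].round(4))
t=optics.read_camera("top"); s=optics.read_camera("side")
cv2.imwrite("pics/c7.png",np.hstack([crop(t,190,105,230,180,2)[:,:460],crop(s,205,140,170,180,2)]))
E
```

```text
time: 10.9
eef_pos: [0.6292, -0.1611, 0.2061]
tcp_rot: [0.474, 0.827, -0.288, 0.085]
contact_force: [-0.2, 0.4, -1.5]
opening: 0.527
finger_force: 46.5
(array([ 0.4, -0.4,  0.1]), array([-0.04, -0.02,  0.  ])) [ 0.0002  0.0019  0.0009  0.0011 -0.0004 -0.0001]
```

View pics/c7.png

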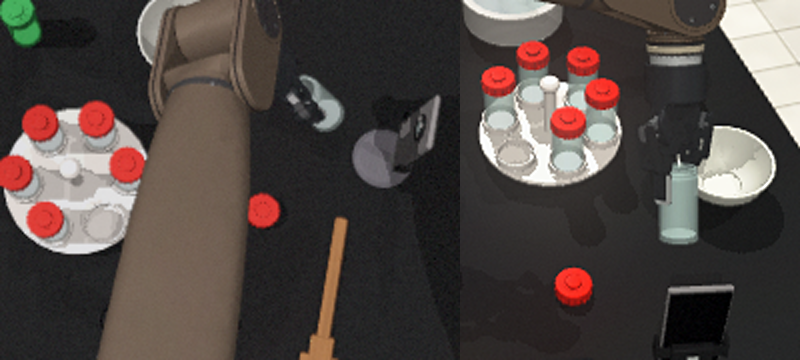

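The five lidded jars are in their pockets and the open jar's pocket, at (515,155), is empty. The jar is held still at (680,205), square in front of the phone at (700,315), and the bystanders haven't moved. Handing in.

```bash
python3 -c "
from plant import sign_off
print(sign_off())"
```

```text
the job is handed in; nothing more can be done
None
```

The open jar is held still in front of the phone's camera, mouth up and leaning 35° with its base towards the lens, about 15 cm away by my camera measurements, and the job is handed in at about 11 s; on the first descent a finger pressed the carousel knob (about 30 N at the wrist), but nothing was displaced.

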